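# Spin-check the sample carousel and stop it at home

### The job

Check that the sample carousel runs freely and leave it at home: with a fingertip flick one of its purple-capped tubes so that the wheel spins counter-clockwise (seen from above), let it run untouched until the orange mark has passed the yellow pointer at least once, then brake it with a fingertip pressed on the rim so that it stops with the pointer against the orange mark. Stop it right in one go: once the mark has passed the pointer the wheel must not come to rest anywhere else. Then take the hand away; do not lift or shift the carousel, and leave everything else on the bench alone.

Things in the scene. Friction and masses are not known exactly. Their poses are not given: they have to be found in the camera images.
- carousel: Grey base of the sample carousel, 180 x 180 x 36 mm, 3.5 kg, standing loose on the bench; origin at the centre of its underside, x axis towards the pointer, z up. It carries the white wheel and, on its +x side, a black bracket 72 mm high, 124 to 147 mm from the axis, with the yellow pointer.
- wheel (a joint): Angle of the wheel, rad, growing counter-clockwise seen from above, without limit (counts turns). At 0 and multiples of 2 pi the orange mark's middle is at the pointer; starts between -4.6 and -2.0. Left alone it loses a tenth to a fifth of its speed each second and stops by itself in the end; a fingertip pressing a few newtons on its flat top stops it at once.
- wheel_top (a point): On the axis of the white wheel (240 mm across, about 0.4 kg), at its flat top, 62 mm above the bench. Hub 40 mm across, 21 mm high. Four tubes fixed to the wheel, purple caps 20 mm across, tops 101 mm above the bench, stand 65 mm from the axis, at 45, 135, 225, 315 degrees from the orange mark: push one to flick. The rim 76 to 120 mm from the axis is flat and clear.
- home_mark (a point): Middle of the orange home mark at the wheel's outer edge, 120 mm from the axis, 62 mm above the bench; the orange band covers the rim 0.2 rad (24 mm) to either side. It turns with the wheel.
- pointer (a point): Tip of the fixed yellow pointer, just outside the wheel's edge, 124 mm from the axis, on the base's +x side; point given at the height of the wheel's top.
- tip_box: Bystander, leave alone: purple pipette-tip box with clear lid, 85 x 120 mm, 63 mm high; origin on its underside, under the middle of its body.
- tube_rack: Bystander, leave alone: steel rack 70 x 160 mm with purple-capped tubes, 93 mm high; origin on its underside, under the middle of its body.
- wash_bottle: Bystander, leave alone: white bottle with red cap, 66 mm across, 160 mm high; origin on its underside, under the middle of its body.
- beaker: Bystander, leave alone: open white plastic beaker, 90 mm across, 100 mm high; origin on its underside, under the middle of its body.
- reagent_jar: Bystander, leave alone: small amber jar with black cap, 46 mm across, 75 mm high, close to the carousel; origin on its underside, under the middle of its body.
- vial: Bystander, leave alone: clear vial with purple cap, 28 mm across, 58 mm high, close to the carousel; origin on its underside, under the middle of its body.
- marker: Bystander, leave alone: red and black marker pen lying down, 125 mm long, 13 mm thick, reaching 48 mm to -x and 78 mm to +x, close to the carousel; origin on its underside, under the middle of its body.

How it is judged (in metres and radians):
On the way, in this order (a step that is already met when the one before it is completed fails the run):
1. the wheel spins counter-clockwise, untouched, and its orange mark has passed the pointer at least once (value of joint wheel above 0.3 rad and velocity of joint wheel above 0.3 rad/s and contact force between the fingers and wheel below 0.05 N), for 0.3 s.
2. a fingertip holds the wheel stopped with the orange mark at the pointer (contact force between the fingers and wheel above 0.3 N and horizontal distance between home_mark and pointer below 0.027 m and velocity of joint wheel between -0.05 and 0.05 rad/s), for 0.2 s.
At the end, for the whole second after the job is handed in: The wheel is at rest (under 0.05 rad/s) with the middle of the orange mark within 27 mm of the pointer tip in plan; the carousel and all bystanders are within 20 mm of where they started, the carousel level (horizontal distance between home_mark and pointer below 0.027 m and velocity of joint wheel between -0.05 and 0.05 rad/s and value of joint wheel above 0.3 rad and distance of each of carousel, tip_box, tube_rack, wash_bottle, beaker, reagent_jar, vial, marker from where it was at the start of the episode below 0.02 m and angle between carousel's own z axis and vertical below 0.05 rad); the robot touches nothing.
It fails at once if after the mark has passed the pointer, the wheel comes to rest away from the pointer (value of joint wheel above 0.6 rad and velocity of joint wheel between -0.02 and 0.02 rad/s and not (horizontal distance between home_mark and pointer below 0.027 m)).
It fails at once if the carousel is shifted more than 20 mm, lifted or tipped (distance of carousel from where it was at the start of the episode above 0.02 m or height (world z) of carousel above 0.01 m or angle between carousel's own z axis and vertical above 0.05 rad).
It fails at once if a bystander is lifted or moved more than 20 mm (distance of any of tip_box, tube_rack, wash_bottle, beaker, reagent_jar, vial, marker from where it was at the start of the episode above 0.02 m).
It also fails if it takes over 64 s, if anything falls off the work surface, if the arm or the gripper's body presses on something with over 40 N, if the wrist force passes 120 N, or if a joint passes its speed limit or range.

### The arm

A 7-joint arm with a two-finger parallel gripper is mounted at the origin on the work surface. World frame = base frame: x ahead of the robot, y to its left, z up, the work surface at z = 0. Lengths are in mm, angles in rad, forces in N, time in s.
With the tool pointing down it reaches from about 350 to 900 mm from the base axis. Payload 8.1 kg.
Tool frame: the origin (TCP) lies at the very end of the fingers, on their centre line; the grasp point (between the pads) lies robot.hold_point_z behind it (robot.hold_point_z is the distance from the TCP to the grasp point, in mm); z points along the fingers, x is the direction in which the jaws open and shut, and the axes are right-handed (so a half turn about z gives the same grasp; the last joint's range is limited). The gripper opens to 92 mm and grips with 3 to 60 N. Pads are 19 mm wide; open, the fingers measure 130 mm over their backs; the gripper's body (75 mm by 190 mm) begins 47 mm behind the grasp point.
Start: joints at [1.096, 0.434, 0.025, 1.573, -0.012, 1.134, -0.075], TCP at [227.036, -582.321, 187.742] pointing down, gripper open.
Joint ranges: [-2.62, 2.62], [-0.44, 2.09], [-1.27, 1.32], [0.08, 2.57], [-1.32, 4.46], [0.12, 2], [-2.74, 2.74]. Speed limits (rad/s): [2.22, 2.22, 3.01, 3.01, 3.14, 3.14, 3.14].

### API

Orientations are given as a unit quaternion [x, y, z, w].
In Python, from station import robot gives the robot as it stands. Calls block until the motion is done:
- robot.movep(position, orientation): joint-space move of the TCP to a pose.
- robot.line_to(position, frame=None, v=150, contact_N=None): straight line of the TCP; frame=None keeps the orientation; v is the mean speed in mm/s. With contact_N (N) it stops when the force on the tool has changed by that much, and returns True; else False.
- robot.goto_joints(angles): joint-space move.
- robot.grip(opening): finger opening in mm; the grip force is fixed at half the most; returns when the fingers have stopped.
- robot.pause(seconds).
- robot.ik(position, orientation): joint angles nearest the present ones, or None.
- robot.capture(name): name is "scene" or "top" or "wrist"; returns the picture (384x512x3 uint8, red, green, blue); there is no depth.
- robot.calibration(name): a dict with "K" (3x3 intrinsics, pixels), "pose" (4x4, takes a point from camera to world coordinates). Camera axes: x right, y down, z forward; pixel columns grow to the right and rows downward; lengths in mm; the calibration is good to about 2 mm. A picture is of the moment at which its call begins: read the wrist's pose just before it. calibration takes no time and is no camera call; for the wrist camera it gives the pose at the moment of the call.
A pose or a line that the arm cannot do raises robot.MotionError and nothing moves.
- robot.job_done(): hands the job in, once; it reports no verdict.
Trained networks look in the newest picture that a camera, given by its name, has taken for a name from the list of things; names that differ only in an ending like _2 or _b are one class to them, and where a whole thing is asked for, a point or a joint stands for the part that bears it (a point fixed in the world has none). Each returns a list of dicts, best first, with "score" (0 to 1); they miss things now and then, are a little off and sometimes report something else, mostly with a low value. They report only what shows in the picture. A call takes as long as a camera call.
- robot.search_frame(camera, thing): "xy" ([column, row] in pixels, amid what is visible of it).
- robot.silhouettes(camera, thing): "mask" (384x512 bool, what is visible of it) and "xy" ([column, row] in pixels, amid what is visible of it).
- robot.tip_of(camera, thing): "xy" ([column, row] in pixels: a listed point, or the origin of a listed thing).
Readings, each from a call of its own:
- robot.get_time(): time.
- robot.get_qpos(): joint angles.
- robot.get_joint_velocities(): joint speeds.
- robot.get_tau(): joint torques, N m.
- robot.get_tcp_pos(): TCP position.
- robot.get_orientation(): TCP orientation.
- robot.get_contact_force(): force on the tool from outside, world axes, zero at the start.
- robot.get_ft_torque(): the same for the moment, N m.
- robot.get_width(): finger opening in mm.
Only numpy, scipy, OpenCV 4.12 (cv2) and the standard library are available. Lean on these libraries where they do the work, as an engineer would, in place of code of your own. Each camera call takes 0.05 s, during which the arm holds its last target.

## Working session

There is one attempt and no reset: what is moved stays moved. The work goes in short steps, each a Python script; the robot and the scene stay as the last script left them, time stands still between calls to the robot, and variables do not carry over. Pictures are saved under pics/ and viewed, and the job is handed in when it is done.

```bash
ls; mkdir -p pics
python3 - <<'E'
from station import robot
import cv2
print(robot.get_time(), robot.hold_point_z, robot.get_orientation(), robot.get_width())
for n in ["scene","top","wrist"]:
    im=robot.capture(n); cv2.imwrite(f"pics/{n}0.png",im[:,:,::-1])
    c=robot.calibration(n); print(n,c["K"],c["pose"])
    for t in ["wheel_top","home_mark","pointer","carousel"]:
        print(t,[(d["xy"],round(d["score"],2)) for d in robot.tip_of(n,t)][:3])
print(robot.get_time())
E
```

```text
pics
0.0 18.8 [ 8.25593511e-01 -5.64264774e-01 -6.90941093e-04 -3.75486572e-04] 91.44526042120184
scene [[357.92306286   0.         261.29059786]
 [  0.         357.92306286 194.48955994]
 [  0.           0.           1.        ]] [[ 7.96267257e-01  5.12680681e-01 -3.21118320e-01  9.48277030e+02]
 [ 6.04795433e-01 -6.62852998e-01  4.41416341e-01 -5.42601226e+02]
 [ 1.34513894e-02 -5.45696272e-01 -8.37875073e-01  1.06881034e+03]
 [ 0.00000000e+00  0.00000000e+00  0.00000000e+00  1.00000000e+00]]
wheel_top [([248.5, 218.9], 0.83), ([203.5, 273.2], 0.6)]
home_mark [([233.0, 194.5], 0.69), ([200.4, 316.8], 0.32)]
pointer [([283.2, 235.3], 0.71)]
carousel [([251.6, 228.3], 0.81), ([340.7, 136.5], 0.37)]
top [[457.04191263   0.         253.25053935]
 [  0.         457.04191263 182.1406408 ]
 [  0.           0.           1.        ]] [[ 1.02726136e-02 -9.90610693e-01  1.36326554e-01  3.50069576e+02]
 [-9.99901224e-01 -1.14840720e-02 -8.10293758e-03 -2.84680691e+01]
 [ 9.59244056e-03 -1.36229849e-01 -9.90630816e-01  1.74818644e+03]
 [ 0.00000000e+00  0.00000000e+00  0.00000000e+00  1.00000000e+00]]
wheel_top [([268.8, 182.2], 0.71), ([218.8, 191.6], 0.27)]
home_mark [([259.9, 209.9], 0.72)]
pointer [([262.9, 148.4], 0.95)]
carousel [([272.8, 184.9], 0.62)]
wrist [[276.93077732   0.         252.17445556]
 [  0.         276.93077732 193.01041244]
 [  0.           0.           1.        ]] [[ 3.63255387e-01 -8.95783812e-01 -2.56157932e-01  2.95458982e+02]
 [-9.31689597e-01 -3.49295564e-01 -9.97351653e-02 -5.55915526e+02]
 [-1.33682743e-04  2.74889017e-01 -9.61475954e-01  3.84468495e+02]
 [ 0.00000000e+00  0.00000000e+00  0.00000000e+00  1.00000000e+00]]
wheel_top []
home_mark []
pointer []
carousel []
0.75
```

```bash
python3 - <<'E'
import cv2
for n in ["scene0","top0"]:
    im=cv2.imread(f"pics/{n}.png")
    if n=="top0": im=cv2.resize(im[80:290,120:400],None,fx=2.8,fy=2.8,interpolation=cv2.INTER_CUBIC)
    else: im=cv2.resize(im,(800,600))
    cv2.imwrite(f"pics/{n}b.png",im)
E
cat > h.py <<'E'
import numpy as np
from station import robot
def ray(c,uv,z):
    K,T=np.array(c["K"]),np.array(c["pose"])
    d=T[:3,:3]@np.linalg.inv(K)@np.array([uv[0],uv[1],1.0]); o=T[:3,3]
    return o+d*(z-o[2])/d[2]
E
python3 - <<'E'
from h import *
P={"scene":[("wt",(248.5,218.9),62),("hm",(233,194.5),62),("pt",(283.2,235.3),62),("ca",(251.6,228.3),0)],
"top":[("wt",(268.8,182.2),62),("hm",(259.9,209.9),62),("pt",(262.9,148.4),62),("ca",(272.8,184.9),0)]}
for n in P:
    c=robot.calibration(n)
    for k,uv,z in P[n]: print(n,k,ray(c,uv,z).round(1))
E
```

```text
scene wt [ 586.5 -111.9   62. ]
scene hm [487.4 -70.3  62. ]
scene pt [708.8 -91.6  62. ]
scene ca [ 594.8 -107.3    0. ]
top wt [ 582.6 -100.2   62. ]
top hm [478.9 -67.9  62. ]
top pt [710.7 -77.3  62. ]
top ca [ 580.8 -118.3    0. ]
```

View pics/scene0b.png

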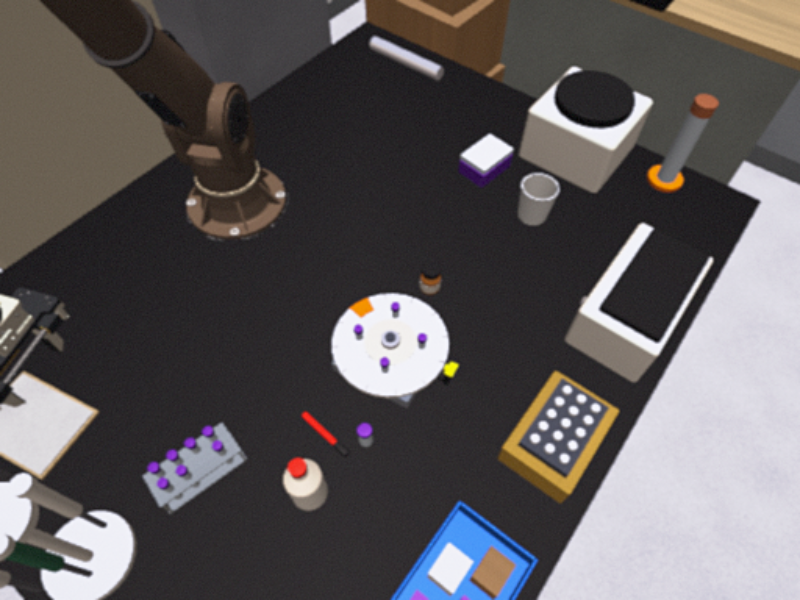

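View pics/top0b.png

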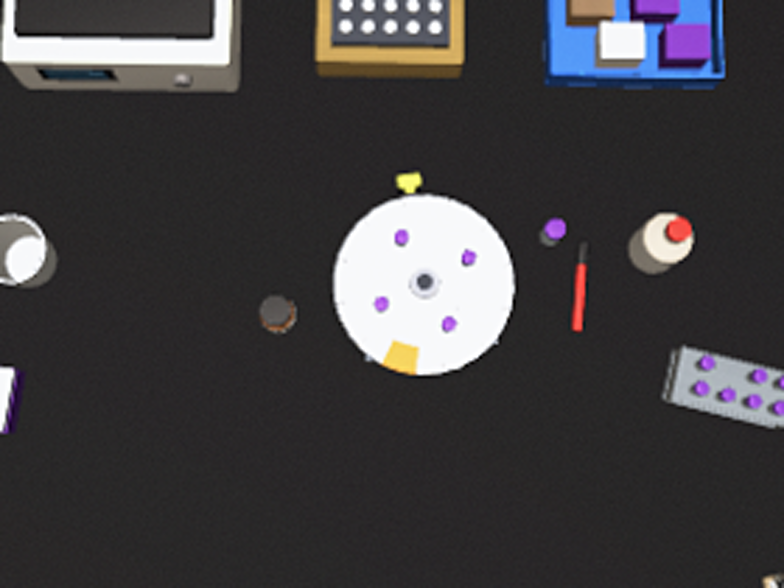

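```bash
cat >> h.py <<'E'
import cv2
from scipy.optimize import least_squares
def rays(c,uv,z):
    K,T=np.array(c["K"]),np.array(c["pose"])
    uv=np.atleast_2d(np.array(uv,float))
    d=(T[:3,:3]@np.linalg.inv(K)@np.c_[uv,np.ones(len(uv))].T).T; o=T[:3,3]
    return o+d*((z-o[2])/d[:,2])[:,None]
def hsvmask(im,lo,hi):
    return cv2.inRange(cv2.cvtColor(im,cv2.COLOR_RGB2HSV),np.array(lo),np.array(hi))
def near(c,mask,z,ctr,r0,r1):
    v,u=np.nonzero(mask); 
    if len(u)==0: return np.zeros((0,3))
    p=rays(c,np.c_[u,v],z); r=np.hypot(*(p[:,:2]-ctr).T)
    return p[(r>r0)&(r<r1)]
def orange(c,im,ctr):
    p=near(c,hsvmask(im,(6,110,120),(24,255,255)),62,ctr,75,126)
    if len(p)<6: return None,len(p)
    d=p[:,:2]-ctr; d/=np.hypot(*d.T)[:,None]; m=d.mean(0)
    return np.arctan2(m[1],m[0]),len(p)
def purple(c,im,ctr):
    p=near(c,hsvmask(im,(130,80,60),(160,255,255)),101,ctr,45,85)
    a=np.arctan2(p[:,1]-ctr[1],p[:,0]-ctr[0]); return np.angle(np.exp(4j*a).mean())/4,len(p)
E
python3 - <<'E'
from h import *
g=np.array([583,-106])
for n in ["scene","top"]:
    im=cv2.imread(f"pics/{n}0.png")[:,:,::-1].copy(); c=robot.calibration(n)
    m=hsvmask(im,(0,0,170),(179,50,255))|hsvmask(im,(6,110,120),(24,255,255))
    k,lab,st,cen=cv2.connectedComponentsWithStats(m)
    uv=(rays(c,[[0,0]],62),)
    # pick component at the disc
    best=max(range(1,k),key=lambda i: st[i,4] if np.hypot(*(rays(c,[cen[i]],62)[0,:2]-g))<40 else 0)
    cs,_=cv2.findContours((lab==best).astype(np.uint8),cv2.RETR_EXTERNAL,cv2.CHAIN_APPROX_NONE)
    q=rays(c,max(cs,key=len)[:,0,:],62)[:,:2]
    s=least_squares(lambda x:np.hypot(*(q-x[:2]).T)-x[2],[*g,120],loss="soft_l1").x
    print(n,"fit",s.round(1),"mark",orange(c,im,s[:2]),"purple",purple(c,im,s[:2]))
    y=near(c,hsvmask(im,(26,150,120),(35,255,255)),62,s[:2],110,160); print("yellow",y.mean(0) if len(y) else None,len(y), y[np.argmin(np.hypot(*(y[:,:2]-s[:2]).T))] if len(y) else None)
    for t in ["reagent_jar","vial","marker","wash_bottle"]:
        d=robot.tip_of(n,t); 
        if d: print(t,rays(c,[d[0]["xy"]],0)[0].round(0),d[0]["score"])
E
```

```text
scene fit [ 587.4 -108.8  118.7] mark (np.float64(2.850387383018281), 110) purple (np.float64(0.5020273320418135), 114)
yellow [721.42012967 -82.78837015  62.        ] 68 [708.61709869 -81.56048417  62.        ]
reagent_jar [553.  86.   0.] 0.49
vial [ 651. -278.    0.] 0.43
marker [ 575. -319.    0.] 0.59
wash_bottle [ 651. -432.    0.] 0.68
top fit [ 587.1 -108.1  118.6] mark (np.float64(2.8534489120066406), 105) purple (np.float64(0.5055935650903078), 84)
yellow [ 720.19925072 -100.1672274    62.        ] 1 [ 720.19925072 -100.1672274    62.        ]
reagent_jar [543.  96.   0.] 0.71
vial [ 655. -275.    0.] 0.63
marker [ 580. -320.    0.] 0.45
wash_bottle [ 664. -422.    0.] 0.91
```

Run:
```python
from h import *
ctr=np.array([587.2,-108.4])
out=[]
for n in ["scene","top"]:
    im=cv2.imread(f"pics/{n}0.png"); c=robot.calibration(n)
    K,T=np.array(c["K"]),np.array(c["pose"])
    H=lambda p:(lambda q:(K@q)[:2]/(K@q)[2])(T[:3,:3].T@(np.array(p)-T[:3,3]))
    for z in (62,72):
        # rectified view, 2 px/mm around axis +x side: 0.. columns = -y
        src=[];dst=[]
        for dx,dy in [(60,-60),(60,100),(180,-60),(180,100)]:
            src.append(H([ctr[0]+dx,ctr[1]+dy,z])); dst.append([(100-dy)*2.4,(180-dx)*2.4])
        M=cv2.getPerspectiveTransform(np.float32(src),np.float32(dst))
        w=cv2.warpPerspective(im,M,(384,288),flags=cv2.INTER_CUBIC)
        for a in np.arange(0,0.5,0.1):
            p=lambda r:tuple(int(v) for v in ((100-r*np.sin(a))*2.4,(180-r*np.cos(a))*2.4))
            cv2.line(w,p(150),p(165),(0,255,0),1); cv2.putText(w,f"{a:.1f}",p(170),0,.35,(0,255,0))
        out.append(w)
cv2.imwrite("pics/ptr.png",np.vstack([np.hstack(out[:2]),np.hstack(out[2:])]))
```

```text
(no output)
```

View pics/ptr.png

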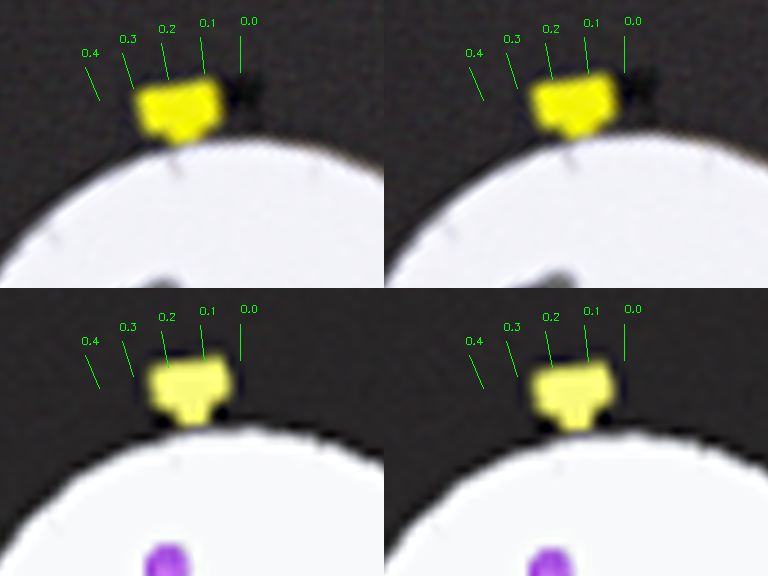

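```bash
cat >> h.py <<'E'
from scipy.spatial.transform import Rotation as R
CTR=np.array([587.2,-108.4]); PSI=0.157
A=2.852+np.pi/4
er=np.array([np.cos(A),np.sin(A)]); et=np.array([-np.sin(A),np.cos(A)])
x=np.r_[et,0]; z=np.array([0,0,-1.]); Q=R.from_matrix(np.c_[x,np.cross(z,x),z]).as_quat()
def P(r,s,h): return np.r_[CTR+r*er+s*et,h]
E
python3 - <<'E'
from h import *
robot.grip(0)
print(robot.get_time(),robot.get_width())
robot.movep(P(98,0,190),Q)
print(robot.get_time(),robot.get_tcp_pos()-P(98,0,190),robot.get_qpos())
robot.line_to(P(98,0,74),v=200)
for n in ["scene","top"]:
    im=robot.capture(n); cv2.imwrite(f"pics/{n}1.png",cv2.resize(im,None,fx=1.5,fy=1.5)[:,:,::-1]); c=robot.calibration(n)
    print(n,orange(c,im,CTR),purple(c,im,CTR))
print(robot.get_time(),robot.get_contact_force())
E
```

```text
2.5917 0.5313448926400641
4.4333 [-0.28410034 -1.42402675 -0.0768614 ] [ 0.39996656  0.2875295  -0.25195044  1.79661387  0.08139588  1.06759654
 -0.95843543]
scene (np.float64(2.8426816491579903), 99) (np.float64(0.5013775654019479), 112)
top (np.float64(2.733034057346345), 18) (np.float64(0.5045267218165047), 63)
5.2667 [0.28048716 0.00541881 0.80899287]
```

Run:
```python
import cv2,numpy as np
a=cv2.imread("pics/scene1.png")[150:550,200:600];b=cv2.imread("pics/top1.png")[100:500,200:600]
cv2.imwrite("pics/m1.png",np.hstack([a,b]))
```

```text
(no output)
```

View pics/m1.png

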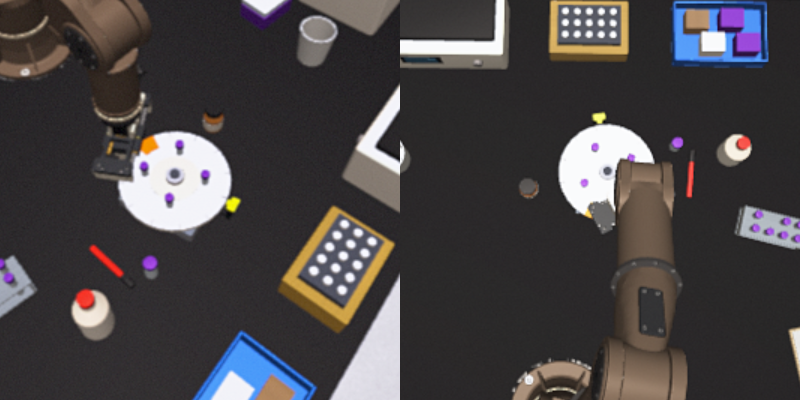

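Run:
```python
from h import *
t0=robot.get_time(); hit=robot.line_to(P(98,0,58),v=80,contact_N=4); t1=robot.get_time()
print(hit,t1-t0,robot.get_tcp_pos(),robot.get_contact_force())
robot.pause(0.3); print(robot.get_contact_force())
robot.line_to(P(98,0,74),v=100); t2=robot.get_time()
t0=robot.get_time(); robot.line_to(P(98,0,68),v=80); print(robot.get_time()-t0)
t0=robot.get_time(); robot.line_to(P(98,0,74),v=80); print(robot.get_time()-t0,robot.get_time())
c=robot.calibration("scene");im=robot.capture("scene");print(orange(c,im,CTR),purple(c,im,CTR))
```

```text
False 0.34999999999999964 [ 500.81313569 -154.97924614   58.03250546] [ 0.55195425 -0.9779799   1.08594648]
[ 0.58560368 -0.70152627 -0.32398744]
0.25
0.25 6.725
(np.float64(2.8426816491579903), 99) (np.float64(0.5024586104570317), 113)
```

Run:
```python
from h import *
robot.line_to(P(98,0,64),v=80)
im=robot.capture("scene"); cv2.imwrite("pics/s2.png",cv2.resize(im[170:300,160:320],None,fx=5,fy=4.6,interpolation=cv2.INTER_CUBIC)[:,:,::-1])
w=robot.capture("wrist"); cv2.imwrite("pics/w2.png",w[:,:,::-1])
c=robot.calibration("scene");K,T=np.array(c["K"]),np.array(c["pose"])
q=K@(T[:3,:3].T@(robot.get_tcp_pos()-T[:3,3])); q=q[:2]/q[2]; print("tcp px",q,(q-[160,170])*[5,4.6])
print(robot.get_tcp_pos())
```

```text
tcp px [219.42287171 213.70234022] [297.11435854 201.03076503]
[ 500.92753244 -154.99731539   63.92412902]
```

View pics/s2.png

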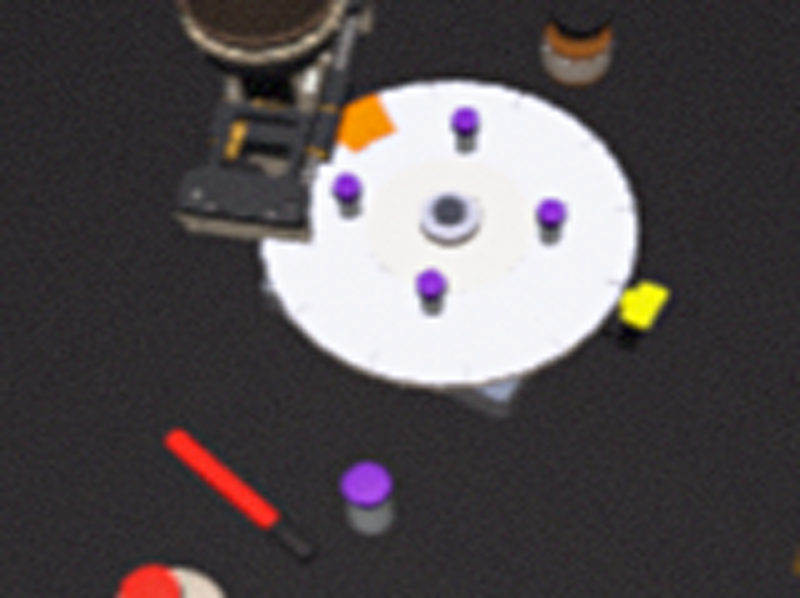

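View pics/w2.png

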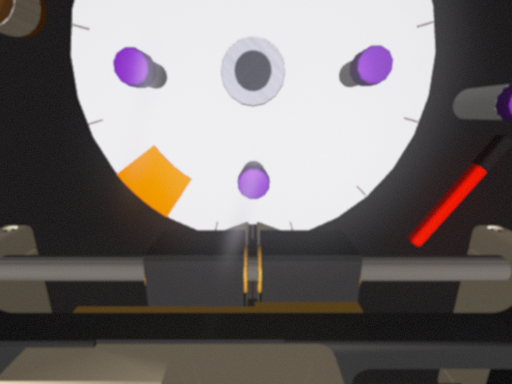

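Run:
```python
from h import *
c=robot.calibration("wrist");K,T=np.array(c["K"]),np.array(c["pose"])
def px(p): q=K@(T[:3,:3].T@(np.array(p)-T[:3,3])); return q[:2]/q[2]
tc=robot.get_tcp_pos()
print("tcp",px(tc),"z62 same xy",px([*tc[:2],62]))
print("centre hub83",px([*CTR,83]),"edge near",px(P(120,0,62)),"tubecap",px(P(65,0,101)))
w=cv2.imread("pics/w2.png")[:,:,::-1].copy()
for uv,z in [((252,70),83),((253,183),101),((132,67),101),((374,65),101)]:
    p=rays(c,[uv],z)[0]; print(uv,z,p.round(1),np.round([(p[:2]-CTR)@er,(p[:2]-CTR)@et],1))
print(T[:3,3], robot.get_contact_force())
```

```text
tcp [252.02565657 214.71563012] z62 same xy [252.02793221 213.83125551]
centre hub83 [252.08292362  70.38286868] edge near [252.10215696 240.15719117] tubecap [252.06192452 184.30603333]
(252, 70) 83 [ 587.4 -108.3   83. ] [-0.2 -0. ]
(253, 183) 101 [ 531.  -139.4  101. ] [64.2  0.6]
(132, 67) 101 [556.1 -52.8 101. ] [  0.8 -63.7]
(374, 65) 101 [ 618.  -165.1  101. ] [-0.1 64.6]
[ 565.53286606 -120.26096505  260.63946535] [0.10836837 0.21309269 0.17767062]
```

Run:
```python
from h import *
c=robot.calibration("wrist");K,T=np.array(c["K"]),np.array(c["pose"])
def px(p): q=K@(T[:3,:3].T@(np.array(p)-T[:3,3])); return q[:2]/q[2]
for r in (88.5,98,107.5):
    print(r,[px(P(r,0,z)).round(0)[1] for z in (64,70,75,80,90)])
w=cv2.imread("pics/w2.png")
w=cv2.resize(w[150:330,170:340],None,fx=4.5,fy=3.3,interpolation=cv2.INTER_CUBIC)
cv2.imwrite("pics/w2z.png",w)
```

```text
88.5 [np.float64(203.0), np.float64(205.0), np.float64(208.0), np.float64(210.0), np.float64(215.0)]
98 [np.float64(215.0), np.float64(218.0), np.float64(220.0), np.float64(223.0), np.float64(228.0)]
107.5 [np.float64(226.0), np.float64(230.0), np.float64(232.0), np.float64(235.0), np.float64(241.0)]
```

View pics/w2z.png

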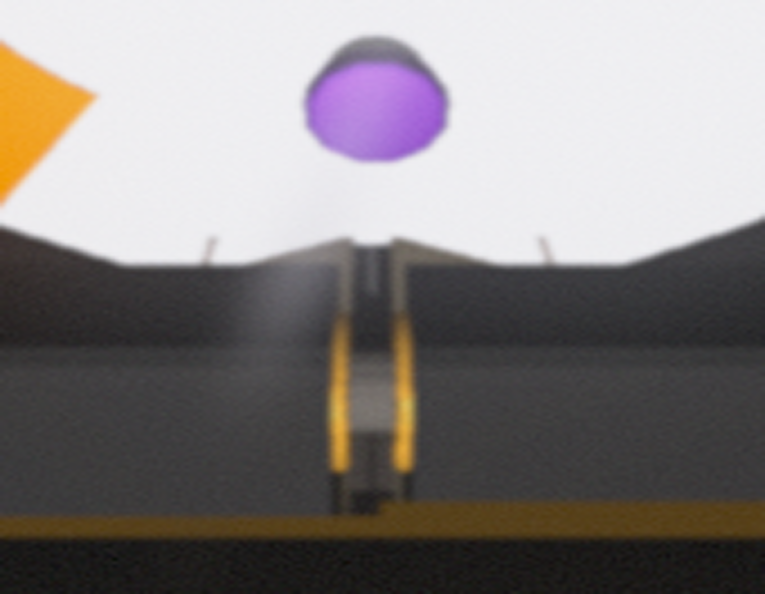

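Run:
```python
from h import *
print(robot.get_contact_force())
for z in (58,54,50,46):
    hit=robot.line_to(P(98,0,z),v=40,contact_N=3); print(z,hit,robot.get_tcp_pos().round(2),robot.get_contact_force().round(2),robot.get_time())
    if hit: break
im=robot.capture("scene"); cv2.imwrite("pics/s3.png",cv2.resize(im[170:300,160:320],None,fx=5,fy=4.6,interpolation=cv2.INTER_CUBIC)[:,:,::-1])
w=robot.capture("wrist"); cv2.imwrite("pics/w3.png",w[:,:,::-1])
c=robot.calibration("scene");print(orange(c,im,CTR),purple(c,im,CTR))
```

```text
[0.10836837 0.21309269 0.17767062]
58 False [ 500.76 -154.95   57.71] [-0.06 -0.73 -0.13] 7.45
54 False [ 500.82 -154.96   53.76] [ 0.36 -0.66 -0.57] 7.7
50 False [ 500.77 -154.96   49.71] [ 0.55 -0.07  0.36] 7.95
46 False [ 500.79 -154.99   45.74] [-0.02  0.42 -0.93] 8.2
(np.float64(2.8393599592404017), 89) (np.float64(0.5004106230763007), 115)
```

View pics/s3.png

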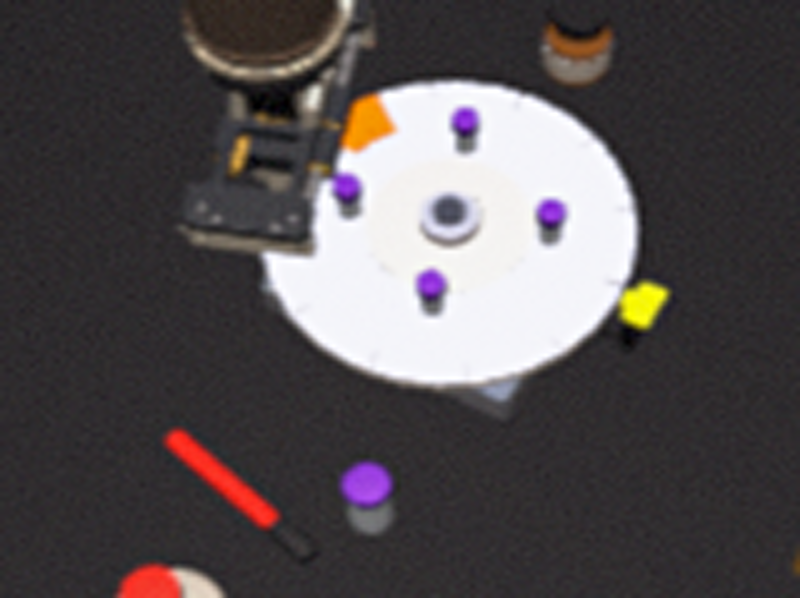

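View pics/w3.png

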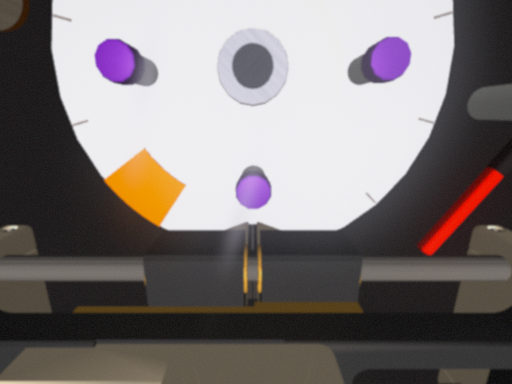

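Run:
```python
from h import *
for z in (44,42,40,38):
    hit=robot.line_to(P(98,0,z),v=40,contact_N=3); print(z,hit,robot.get_tcp_pos().round(2),robot.get_contact_force().round(2),robot.get_time())
    if hit: break
w=robot.capture("wrist"); cv2.imwrite("pics/w4.png",cv2.resize(w[150:330,170:340],None,fx=4.5,fy=3.3,interpolation=cv2.INTER_CUBIC)[:,:,::-1])
```

```text
44 False [ 500.91 -155.04   43.9 ] [-0.07 -0.16  0.49] 8.55
42 False [ 500.89 -155.01   41.86] [ 0.5   0.27 -0.51] 8.8
40 False [ 500.89 -155.01   39.88] [0.54 0.33 0.35] 9.05
38 False [ 500.87 -155.02   37.87] [ 0.87 -0.63  0.7 ] 9.3
```

View pics/w4.png

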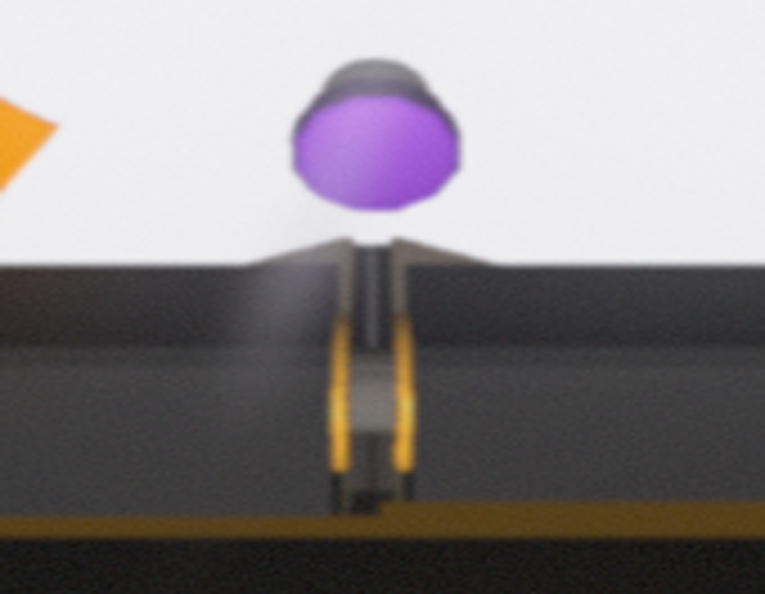

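View pics/wrist0.png

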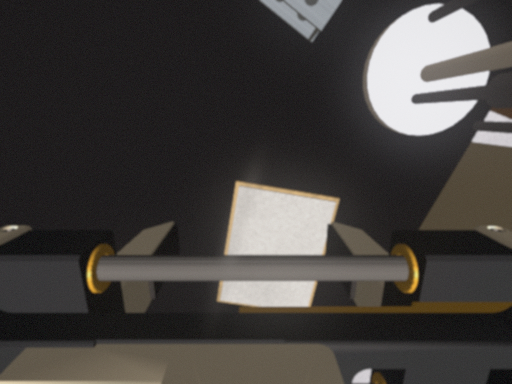

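Run:
```python
from h import *
c=robot.calibration("wrist");T=np.array(c["pose"]); K=np.array(c["K"])
t=robot.get_tcp_pos(); q=R.from_quat(robot.get_orientation()).as_matrix()
Tt=q.T@(T[:3,3]-t); print("cam in tool",Tt.round(1)); Rc=T[:3,:3].T@q
def px(p): v=K@(Rc@(np.array(p)-Tt)); return (v[:2]/v[2]).round(0)
print("tool-frame points -> px (closed/open)")
for X in (0,46,65):
  for Y in (-9.5,9.5):
    print(X,Y,[(Z,*px([X,Y,-Z])) for Z in (0,10,20,30,40,66)])
```

```text
cam in tool [   0.2  -73.3 -196.7]
tool-frame points -> px (closed/open)
0 -9.5 [(0, np.float64(252.0), np.float64(203.0)), (10, np.float64(252.0), np.float64(207.0)), (20, np.float64(252.0), np.float64(212.0)), (30, np.float64(252.0), np.float64(217.0)), (40, np.float64(252.0), np.float64(223.0)), (66, np.float64(252.0), np.float64(242.0))]
0 9.5 [(0, np.float64(252.0), np.float64(226.0)), (10, np.float64(252.0), np.float64(232.0)), (20, np.float64(252.0), np.float64(238.0)), (30, np.float64(252.0), np.float64(244.0)), (40, np.float64(252.0), np.float64(251.0)), (66, np.float64(252.0), np.float64(275.0))]
46 -9.5 [(0, np.float64(314.0), np.float64(203.0)), (10, np.float64(317.0), np.float64(207.0)), (20, np.float64(320.0), np.float64(212.0)), (30, np.float64(324.0), np.float64(217.0)), (40, np.float64(328.0), np.float64(223.0)), (66, np.float64(341.0), np.float64(242.0))]
46 9.5 [(0, np.float64(312.0), np.float64(226.0)), (10, np.float64(315.0), np.float64(232.0)), (20, np.float64(318.0), np.float64(238.0)), (30, np.float64(322.0), np.float64(244.0)), (40, np.float64(325.0), np.float64(251.0)), (66, np.float64(338.0), np.float64(275.0))]
65 -9.5 [(0, np.float64(339.0), np.float64(203.0)), (10, np.float64(343.0), np.float64(207.0)), (20, np.float64(348.0), np.float64(212.0)), (30, np.float64(353.0), np.float64(217.0)), (40, np.float64(359.0), np.float64(223.0)), (66, np.float64(378.0), np.float64(242.0))]
65 9.5 [(0, np.float64(337.0), np.float64(226.0)), (10, np.float64(341.0), np.float64(232.0)), (20, np.float64(345.0), np.float64(238.0)), (30, np.float64(350.0), np.float64(244.0)), (40, np.float64(356.0), np.float64(251.0)), (66, np.float64(373.0), np.float64(275.0))]
```

Run:
```python
from h import *
robot.line_to(P(114,0,44),v=120)
hit=robot.line_to(P(114,0,30),v=50,contact_N=4); print(hit,robot.get_tcp_pos().round(2),robot.get_contact_force().round(2),robot.get_time())
if not hit:
    hit=robot.line_to(P(114,0,14),v=50,contact_N=4); print(hit,robot.get_tcp_pos().round(2),robot.get_contact_force().round(2),robot.get_time())
    robot.pause(0.1);print(robot.get_contact_force().round(2),robot.get_tcp_pos())
w=robot.capture("wrist"); cv2.imwrite("pics/w5.png",w[:,:,::-1])
im=robot.capture("scene"); cv2.imwrite("pics/s5.png",cv2.resize(im[170:300,160:320],None,fx=5,fy=4.6,interpolation=cv2.INTER_CUBIC)[:,:,::-1])
print(orange(robot.calibration("scene"),im,CTR),purple(robot.calibration("scene"),im,CTR))
```

```text
False [ 486.64 -162.31   29.42] [-0.42 -0.45  0.67] 10.075
True [ 488.49 -163.68   23.31] [-1.09  1.33  6.58] 10.3333
[-1.11 -0.09  9.75] [ 488.24447875 -163.25063495   23.26932083]
(np.float64(2.883492072056421), 115) (np.float64(0.5054871432400267), 112)
```

View pics/w5.png

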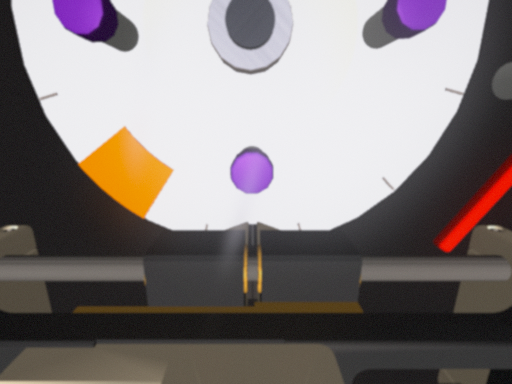

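View pics/s5.png

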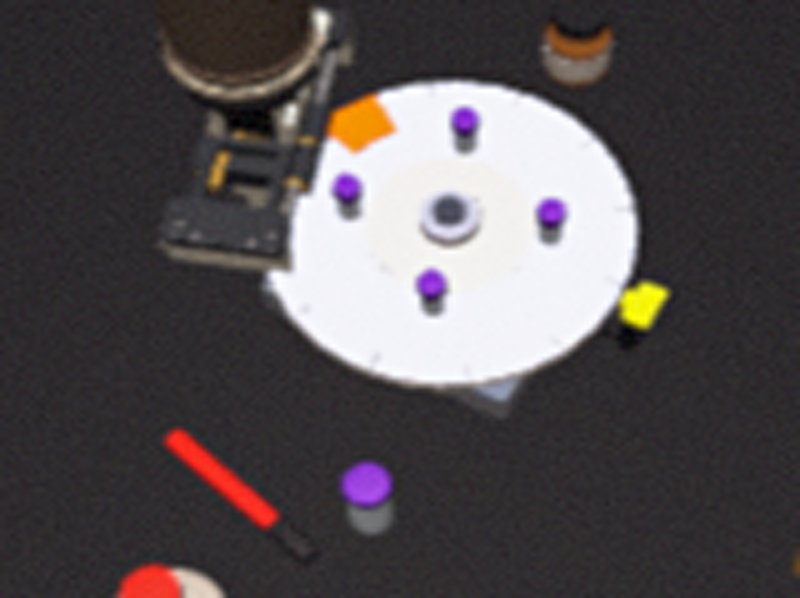

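Run:
```python
from h import *
robot.line_to(P(114,0,92),v=250)
robot.line_to(P(65,-36,92),v=200)
robot.line_to(P(65,-36,44),v=120)
print(robot.get_tcp_pos()-P(65,-36,44),robot.get_contact_force().round(2),robot.get_time())
c=robot.calibration("scene")
im=robot.capture("scene"); print(orange(c,im,CTR),purple(c,im,CTR))
t0=robot.get_time()
robot.line_to(P(65,34,76),v=150)
t1=robot.get_time(); print("flick",t1-t0)
for i in range(4):
    t=robot.get_time(); im=robot.capture("scene"); print(round(t,3),orange(c,im,CTR),purple(c,im,CTR))
    if i==3: cv2.imwrite("pics/s6.png",im[:,:,::-1])
```

```text
[-0.27318121 -0.50611734 -0.01093047] [-0.02  0.44  0.03] 11.9583
(None, 3) (np.float64(0.42268844052510085), 83)
flick 0.6667000000000005
12.675 (np.float64(-2.6459580440215587), 33) (np.float64(0.12905625772659954), 84)
12.725 (np.float64(-2.2438576476223964), 63) (np.float64(0.24021525093046636), 84)
12.775 (np.float64(-2.074961600363181), 107) (np.float64(0.3521917287563811), 80)
12.825 (np.float64(-1.9698979352742467), 148) (np.float64(0.47105827248747406), 82)
```

Run:
```python
from h import *
robot.line_to(P(114,0,84),v=200)
robot.line_to(P(114,0,30),v=120)
print(robot.get_contact_force().round(2),robot.get_tcp_pos()-P(114,0,30))
c=robot.calibration("scene"); L=[]
for i in range(14):
    t=robot.get_time(); im=robot.capture("scene"); o=orange(c,im,CTR); p=purple(c,im,CTR)
    L.append([t,np.nan if o[0] is None else o[0],o[1],*p]); print(np.round(L[-1],3))
np.save("L1.npy",np.array(L)); cv2.imwrite("pics/s7.png",cv2.resize(im,(800,600))[:,:,::-1])
```

```text
[0.33 0.37 1.03] [0.5150208  0.13944877 0.06524706]
[ 13.925   0.472 131.     -0.317 109.   ]
[ 13.975   0.581 132.     -0.215 110.   ]
[ 1.4025e+01  6.7200e-01  1.2900e+02 -1.2200e-01  1.0700e+02]
[ 1.4075e+01  7.6400e-01  1.2400e+02 -2.3000e-02  1.1300e+02]
[1.4125e+01 8.6400e-01 1.2100e+02 7.4000e-02 1.0500e+02]
[ 14.175   0.969 121.      0.165 111.   ]
[ 14.225   1.055 119.      0.266 107.   ]
[ 14.275   1.147 117.      0.359 113.   ]
[ 14.325   1.244 114.      0.448 110.   ]
[ 14.375   1.344 116.      0.544 109.   ]
[ 14.425   1.439 114.      0.635 112.   ]
[ 14.475   1.532 114.      0.725 114.   ]
[ 14.525   1.615 112.     -0.751 111.   ]
[ 14.575   1.699 113.     -0.66  109.   ]
```

View pics/s7.png

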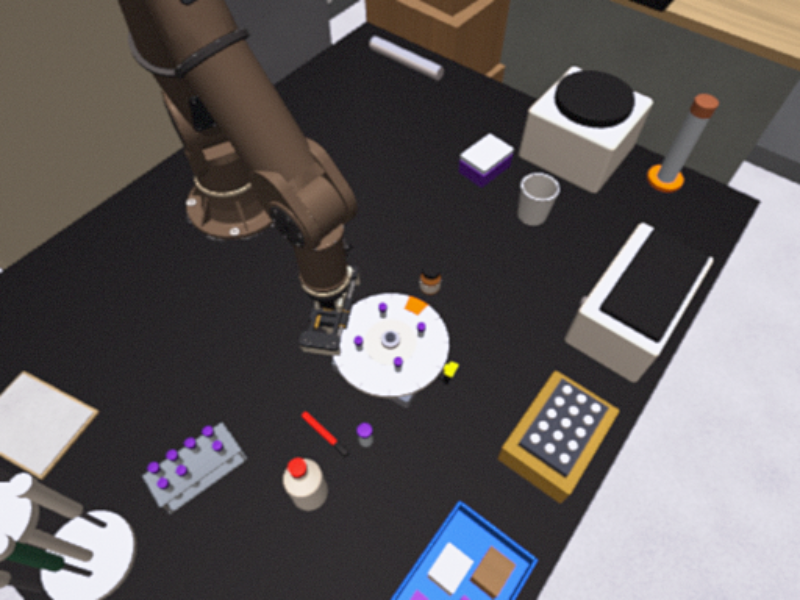

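Run:
```python
from h import *
c=robot.calibration("scene"); L=[]; th=None; LEAD=0.245; goal=PSI+2*np.pi
L0=np.load("L1.npy"); t=L0[-6:,0]
w0=1.86; th=1.699; tp=14.575
while True:
    t=robot.get_time(); im=robot.capture("scene"); p=purple(c,im,CTR)
    w=w0 if len(L)<6 else cf[1]
    pred=th+w*(t-tp)
    m=p[0]-np.pi/4; m+=np.round((pred-m)/(np.pi/2))*np.pi/2
    o=orange(c,im,CTR); 
    L.append([t,m,o[0] if o[0] is not None else np.nan,o[1]]); th,tp=m,t
    if len(L)<6: continue
    a=np.array(L[-24:]); cf=np.polynomial.polynomial.polyfit(a[:,0]-t,a[:,1],2 if len(a)>=20 else 1)
    th=cf[0]; x=goal-cf[0]
    tc=x/cf[1]
    if len(cf)>2: tc=(goal-cf[0]-cf[2]*tc*tc)/cf[1]
    now=robot.get_time(); rem=t+tc-LEAD-now
    if rem<0.055: break
if rem>0.01: robot.pause(rem)
t0=robot.get_time(); hit=robot.line_to(P(114,0,14),v=50,contact_N=4); t1=robot.get_time()
f=robot.get_contact_force(); z=robot.get_tcp_pos()[2]
im=robot.capture("scene"); print(hit,t0,t1-t0,"pred cross",t+tc,"w",cf,f.round(2),z)
o=orange(c,im,CTR);p=purple(c,im,CTR);print("mark-ptr",o[0]-PSI,"purple",p[0]-np.pi/4-PSI)
robot.pause(0.3)
im=robot.capture("scene");o=orange(c,im,CTR);p=purple(c,im,CTR);print("mark-ptr",o,o[0]-PSI,"purple",p[0]-np.pi/4-PSI,robot.get_contact_force().round(2),robot.get_time())
a=np.array(L);print(a[::8].round(2)); cv2.imwrite("pics/s8.png",cv2.resize(im,(800,600))[:,:,::-1])
```

```text
True 17.675 0.2582999999999984 pred cross 17.918218587933804 w [ 6.05337026  1.15619544 -0.08945563] [-0.34 -0.46  6.33] 23.296821689549184
mark-ptr -0.09105176146096347 purple -1.6557324819682016
mark-ptr (np.float64(0.061641816768408714), 142) -0.09535818323159129 purple -1.665706498254305 [-1.6  -2.13 10.15] 18.3333
[[ 14.62   1.78   1.8  114.  ]
 [ 15.02   2.47   2.48 108.  ]
 [ 15.42   3.13   3.1   78.  ]
 [ 15.82   3.74  -2.54  57.  ]
 [ 16.23   4.33  -1.96 142.  ]
 [ 16.62   4.87  -1.42 157.  ]
 [ 17.02   5.39  -0.9  160.  ]
 [ 17.42   5.87  -0.41 155.  ]]
```

View pics/s8.png

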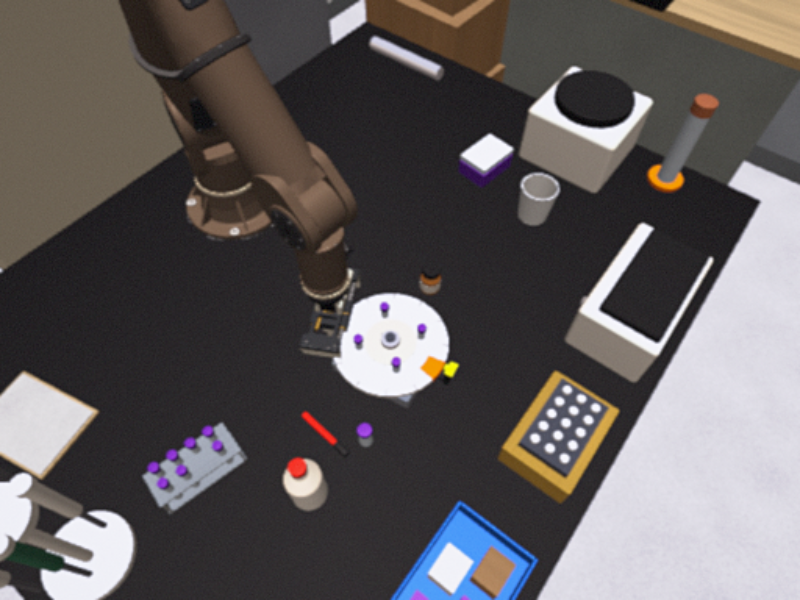

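Run:
```python
from h import *
p=robot.get_tcp_pos()
robot.line_to([p[0],p[1],60],v=60)
robot.line_to([p[0],p[1],150],v=150)
robot.line_to([p[0]-90,p[1]-60,190],v=200)
robot.pause(0.5)
for n in ["scene","top"]:
    c=robot.calibration(n)
    im=robot.capture(n);o=orange(c,im,CTR);q=purple(c,im,CTR);print(n,"mark-ptr",o[0]-PSI,o[1],"purple",q[0]-np.pi/4-PSI+np.pi/2)
    cv2.imwrite(f"pics/{n}9.png",im[:,:,::-1])
    m0=cv2.imread(f"pics/{n}0.png")[:,:,::-1]
    d=cv2.absdiff(im,np.ascontiguousarray(m0)).max(2); print("diff px",(d>60).sum())
    for t in ["pointer","home_mark"]:
        r=robot.tip_of(n,t)
        if r: print(t,rays(c,[r[0]["xy"]],62)[0].round(1),r[0]["score"])
print(robot.get_contact_force().round(2),robot.get_time())
import numpy as np
a=cv2.imread("pics/scene9.png")[130:330,60:370];b=cv2.imread("pics/top9.png")[80:280,130:440]
cv2.imwrite("pics/m9.png",cv2.resize(np.hstack([a,b]),(798,258)))
```

```text
scene mark-ptr -0.11237557817759286 139 purple -0.11645672630824855
diff px 5864
pointer [711.9 -87.4  62. ] 0.72
home_mark [ 707.9 -102.3   62. ] 0.75
top mark-ptr -0.11057573150772501 105 purple -0.11645648972397327
diff px 11172
pointer [714.9 -79.1  62. ] 0.94
home_mark [ 711.8 -104.4   62. ] 0.68
[-0.66  0.29 -1.34] 21.375
```

View pics/m9.png

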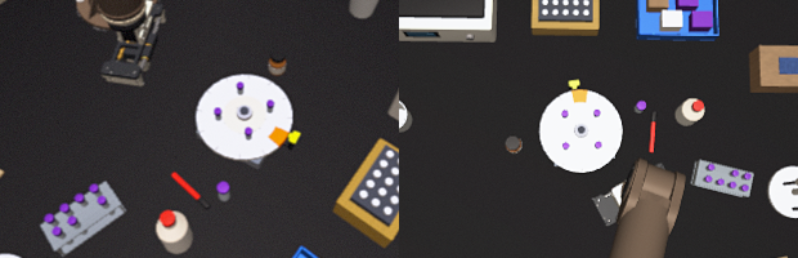

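Run:
```python
from h import *
out=[]
for n in ["scene","top"]:
    im=cv2.imread(f"pics/{n}9.png"); c=robot.calibration(n)
    K,T=np.array(c["K"]),np.array(c["pose"])
    H=lambda p:(lambda q:(K@q)[:2]/(K@q)[2])(T[:3,:3].T@(np.array(p)-T[:3,3]))
    src=[];dst=[]
    for dx,dy in [(60,-60),(60,100),(180,-60),(180,100)]:
        src.append(H([CTR[0]+dx,CTR[1]+dy,62])); dst.append([(100-dy)*2.4,(180-dx)*2.4])
    w=cv2.warpPerspective(im,cv2.getPerspectiveTransform(np.float32(src),np.float32(dst)),(384,288),flags=cv2.INTER_CUBIC)
    for a in np.arange(-0.2,0.5,0.1):
        p=lambda r:tuple(int(v) for v in ((100-r*np.sin(a))*2.4,(180-r*np.cos(a))*2.4))
        cv2.line(w,p(150),p(165),(0,255,0),1); cv2.putText(w,f"{a:.1f}",p(170),0,.35,(0,255,0))
    out.append(w)
cv2.imwrite("pics/ptr9.png",np.hstack(out))
```

```text
(no output)
```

View pics/ptr9.png

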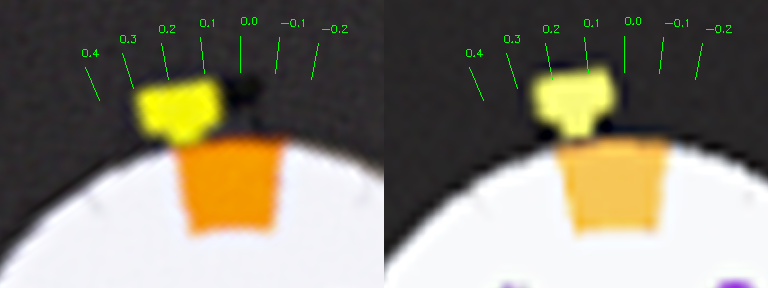

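```bash
python3 -c "
from station import robot
robot.job_done()"
```

```text
the job is handed in; nothing more can be done
```

The wheel spun counter-clockwise from one flick, the mark passed the pointer untouched, and a fingertip on the rim braked it on the next pass. It now stands with the pointer over the orange band. I handed the job in at about 21.4 s on the robot's clock; no verdict is reported.

**Run:** The flick gave about 2.3 rad/s. The wheel was down to about 1.1 rad/s when I braked it. Holding with about 10 N kept it still for at least 0.3 s, and then I lifted the finger straight up and drew the hand back.

**Final position:** The middle of the mark sits about 0.11 rad short of the pointer, which is 14–16 mm in plan against the 27 mm limit. It slipped back about 0.02 rad when the finger lifted.

**Other objects:** In the final pictures the carousel and the nearby bystanders look where they started. I judged this by eye and did not re-measure them.

**Checks that disagreed:**
- **Fingertip length:** The closed fingertips sit about 39 mm behind the reported TCP. My first practice presses before the flick met nothing, so I found the rim by touch and used that offset.
- **Pointer position:** The two cameras place the pointer tip about 5 mm apart unless it stands about 10 mm above the wheel. The network's points gave 15 mm (scene) and 25.5 mm (top) between mark and pointer. My own worst case was about 21 mm, so every estimate was under 27 mm, but the top camera's network reading left little margin.

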